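# Dock the drying-rail remote and send the rail home with its stick

## Task

Put the remote of the powered drying rail back into its dock on the counter, seated flat inside the fence, lifting it by its bar-shaped grip and never by the stick, and setting it down rather than dropping it. Let go of it, then send the rail home: take the stick, push it straight forward (away from the grip) close to its stop, hold it there for about two seconds and let it spring back upright. Leave the remote in the dock and do not knock about the brush and the tin that lie nearby.

Things in the scene. Friction and masses are not known exactly. Their poses are not given: they have to be found in the camera images.
- remote_grip (a point): Loose grey remote, 0.55 kg, 180 mm long: square head 80 x 80 mm with a stick in its middle, and behind it a bar grip 42 mm wide, 100 mm long; all 40 mm high. Point: in the grip, 20 mm above the underside, 55 mm from its rear end, 45 mm behind the head, 85 mm behind the stick's axis. x points forward (grip to head), y across, z up. It balances about 15 mm ahead of this point.
- knob: Black ball, 34 mm diameter, on top of the remote's stick; origin at the ball's centre, z along the stick (a steel shaft 12 mm thick), x forward like the remote's. The stick pivots 65 mm below the ball's centre, in the middle of the head's top; upright, the ball's centre is 107 mm above the remote's underside.
- stick_fwd (a joint): Tilt of the stick along the remote, rad: 0 upright, positive forward (ball moves away from the grip), stops at +0.42 and -0.42. It springs back to 0; about 1.7 N at the ball holds it at the stop.
- stick_side (a joint): Tilt of the stick sideways, rad: 0 upright, positive towards the remote's right (its -y), stops at +-0.42, the same spring.
- dock_grip (a point): Dock, fixed: white plate 216 x 104 x 8 mm high, with a low fence (top 22 mm above the counter) round a square pocket 90 x 90 mm for the remote's head, 5 mm spare each side; the fence's rear has a 60 mm gap for the grip. Point: where the remote's grip point lies when docked, 28 mm above the counter; x forward (to the pocket), z up, as the docked remote's. Nothing stands beside the grip.
- brush: Bystander: a laundry brush with a wooden back, 150 x 44 mm, 40 mm high, between the remote and the dock. Origin at the centre of its underside.
- tin: Bystander: an aluminium tin, 60 mm diameter, 42 mm high, standing just ahead of the dock. Origin at the centre of its underside.
Mind the look-alikes: they are no part of the job. What is shaped like the part that bears remote_grip but purple or red is not meant.

How it is judged:
On the way, in this order (a step that is already met when the one before it is completed fails the run):
1. the remote lies flat in the dock, head inside the fence, and the gripper has let go of it (horizontal distance between remote_grip and dock_grip below 0.016 m and z of remote_grip in the frame of dock_grip below 0.005 m and angle between the x axis of remote_grip and the x axis of dock_grip, either way round below 0.2 rad and x of knob in the frame of dock_grip above 0.05 m and angle between remote_grip's own z axis and vertical below 0.06 rad and contact force between the fingers and remote below 0.2 N and linear speed of remote below 0.03 m/s), for 0.2 s.
2. the stick is held forward, more than 0.28 rad and not more than 0.2 rad off to the side, for 1.2 s, with the remote in the dock (horizontal distance between remote_grip and dock_grip below 0.016 m and z of remote_grip in the frame of dock_grip below 0.005 m and angle between the x axis of remote_grip and the x axis of dock_grip, either way round below 0.2 rad and x of knob in the frame of dock_grip above 0.05 m and angle between remote_grip's own z axis and vertical below 0.06 rad and value of joint stick_fwd above 0.28 rad and value of joint stick_side between -0.2 and 0.2 rad), for 1.2 s.
At the end, for the whole second after the job is handed in: The remote lies flat (within 0.06 rad) in the dock with its grip point within 16 mm of the dock's across the counter and not more than 5 mm above it, facing forward (within 0.2 rad); the stick is back within 0.08 rad of upright; everything is at rest and let go (horizontal distance between remote_grip and dock_grip below 0.016 m and z of remote_grip in the frame of dock_grip below 0.005 m and angle between the x axis of remote_grip and the x axis of dock_grip, either way round below 0.2 rad and x of knob in the frame of dock_grip above 0.05 m and angle between remote_grip's own z axis and vertical below 0.06 rad and value of joint stick_fwd between -0.08 and 0.08 rad and value of joint stick_side between -0.08 and 0.08 rad and linear speed of remote below 0.02 m/s); the robot touches nothing.
It fails at once if the remote is lifted by its stick (contact force between the fingers and knob above 2 N and height (world z) of remote_grip above 0.05 m).
It fails at once if the remote is dropped (falls free, from more than about 20 mm) (contact force between the fingers and remote below 0.1 N and linear speed of remote above 0.65 m/s).
It fails at once if the brush or the tin is pushed more than 30 mm or knocked over (distance of any of brush, tin from where it was at the start of the episode above 0.03 m or angle between any of brush, tin's own z axis and vertical above 0.5 rad).
It also fails if it takes over 58 s, if anything falls off the work surface, if the arm or the gripper's body presses on something with over 40 N, if the wrist force passes 120 N, or if a joint passes its speed limit or range.

## Robot

A 7-joint arm with a two-finger parallel gripper is mounted at the origin on the work surface. World frame = base frame: x ahead of the robot, y to its left, z up, the work surface at z = 0. Lengths are in m, angles in rad, forces in N, time in s.
With the tool pointing down it reaches from about 0.35 to 0.9 m from the base axis. Payload 8.1 kg.
Tool frame: the origin (TCP) lies at the very end of the fingers, on their centre line; the grasp point (between the pads) lies 19 mm behind it (grip_point_offset is the distance from the TCP to the grasp point, in m); z points along the fingers, x is the direction in which the jaws open and shut, and the axes are right-handed (so a half turn about z gives the same grasp; the last joint's range is limited). The gripper opens to 92 mm and grips with 3 to 60 N. Pads are 19 mm wide; open, the fingers measure 130 mm over their backs; the gripper's body (75 mm by 190 mm) begins 47 mm behind the grasp point.
Start: joints at [1.144, 0.434, 0.025, 1.573, -0.012, 1.134, -0.075], TCP at [0.199, -0.593, 0.227] pointing down, gripper open.
Joint ranges: [-2.62, 2.62], [-0.44, 2.09], [-1.27, 1.32], [0.08, 2.57], [-1.32, 4.46], [0.12, 2], [-2.74, 2.74]. Speed limits (rad/s): [2.22, 2.22, 3.01, 3.01, 3.14, 3.14, 3.14].

## Interface

Orientations are given as a rotation vector (axis times angle).
In Python, from cell import observe, get_image, camera_model, sign_off, grip_point_offset gives the robot as it stands.
- The arm moves only by the tool play_rows, never from a script. Its argument "rows" is a list of rows, each a list of 7 numbers: the shift along the tool's x, y, z as a fraction of full scale, then the turn, a rotation vector about the tool's x, y, z as a fraction of full scale, then the closure, from -1 (fully open) to 1 (shut). A call has 1 to 5 rows; each row shifts and turns the pose as measured when the row begins, along the tool's axes as they then stand; what a row does not reach is not made up. Full scale, the value 1, is 0.15 m for a shift and 0.5 rad for a turn. A row lasts 1/10 s, in which the tool goes at most 50 mm and 8.59 degrees, less where a joint would pass 70% of its speed; a pose out of reach is approached as far as the arm can. A call with a number of a shift or a turn outside -1 to 1 is refused whole. A call with a gripper value outside its range is refused whole. The fingers move at their own pace and stop on an object; "force" is the grip in N (left out, the last holds). Time passes only in rows, so rows that do not move let the fingers close. It gives the time, the measured TCP pose, the force and the opening at its end, in the units of the state.
- observe(): the state, without advancing time (a new reading comes with each control period).
- get_image(name): name is "scene" or "top" or "wrist"; returns the picture (384x512x3 uint8, blue, green, red); there is no depth.
- camera_model(name): a dict with "K" (3x3 intrinsics, pixels), "R" (3x3) and "t" (3): a world point X has camera coordinates R X + t. Camera axes: x right, y down, z forward; pixel columns grow to the right and rows downward; lengths in m; the calibration is good to about 2 mm. The wrist camera is an equidistant fisheye: a pixel r from the principal point sees the ray r / f radians off the axis. A picture is of the moment at which its call begins: read the wrist's pose just before it. camera_model takes no time and is no camera call; for the wrist camera it gives the pose at the moment of the call.
- sign_off(): hands the job in, once; it reports no verdict.
The state is a dict: "clock": time; "joints": joint angles; "dq": joint speeds; "joint_efforts": joint torques, N m; "position": TCP position; "ee_rot": TCP orientation; "force": force on the tool from outside, world axes, zero at the start; "ft_torque": the same for the moment, N m; "width": opening from 0.0 (shut) to 1.0 (fully open).
Only numpy, scipy, OpenCV 4.12 (cv2) and the standard library are available. Lean on these libraries where they do the work, as an engineer would, in place of code of your own. Each camera call takes 0.05 s, during which the arm holds its last target.

## Working session

There is one attempt and no reset: what is moved stays moved. The work goes in short steps, Python scripts to look and compute and a tool call to move; the robot and the scene stay as the last step left them, time stands still between calls to the robot, and variables do not carry over. Pictures are saved under pics/ and viewed, and the job is handed in when it is done.

Besides the shell and the picture viewer there is one more tool, called after "Emit:" by a JSON object that holds its "method" and its "body", one argument or row to a line. play_rows: Moves the arm, as the interface text tells. Its arguments: {"type":"object","properties":{"rows":{"type":"array","items":{"type":"array","items":{"type":"number"}}},"force":{"type":"number"}},"required":["rows"]}

```bash
ls; mkdir -p pics; python3 - <<'E'
from cell import *
import cv2
print(observe())
for n in ("top","scene"):
    m=camera_model(n);print(n,m)
    cv2.imwrite(f"pics/{n}0.png",get_image(n))
print(grip_point_offset)
E
```

```text
pics
{'clock': 0.0, 'joints': array([ 1.14439376,  0.43522514,  0.02500702,  1.57409792, -0.01163935,
        1.13399883, -0.07509002]), 'dq': array([ 1.14112243e-03, -1.49362782e-03,  3.11662351e-04, -8.25820626e-04,
        8.30398733e-04,  8.31635451e-04, -2.21554001e-05]), 'joint_efforts': array([ 8.75442420e-04, -6.67851591e+01,  9.85650681e-01, -3.14457572e+01,
       -6.04482251e-02,  4.28532623e-02,  1.49222215e-04]), 'position': array([ 0.19863434, -0.59205385,  0.2259437 ]), 'ee_rot': array([-2.54970906e+00,  1.83396195e+00,  2.12522490e-03]), 'force': array([ 0.19197946,  0.65508101, -0.2949743 ]), 'ft_torque': array([-0.01220955, -0.05138065, -0.00232021]), 'width': 0.9999111324970339}
top {'K': array([[397.5016551 ,   0.        , 251.72992916],
       [  0.        , 397.5016551 , 200.1780192 ],
       [  0.        ,   0.        ,   1.        ]]), 'R': array([[ 0.02586517, -0.9996545 ,  0.00467611],
       [-0.99843689, -0.02606494, -0.04944086],
       [ 0.04954566, -0.00339001, -0.99876611]]), 't': array([0.14111583, 0.51767292, 1.29164111])}
scene {'K': array([[365.55134785,   0.        , 257.967313  ],
       [  0.        , 365.55134785, 196.49495356],
       [  0.        ,   0.        ,   1.        ]]), 'R': array([[-0.87915424,  0.47647728, -0.00756535],
       [ 0.39637485,  0.72235928, -0.56664279],
       [-0.26452751, -0.50116512, -0.82392883]]), 't': array([ 0.39755932, -0.26731858,  1.305086  ])}
0.0188
```

View pics/top0.png

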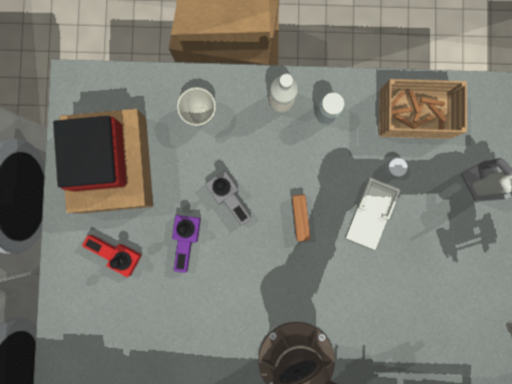

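View pics/scene0.png

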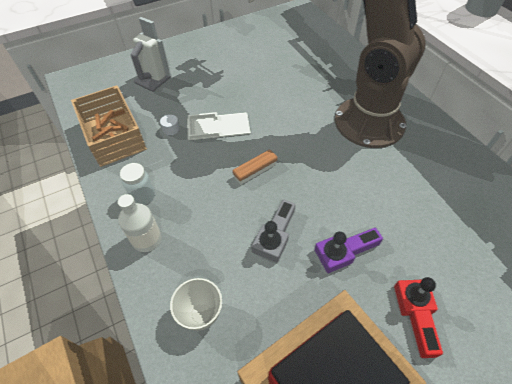

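```bash
python3 - <<'E'
import cv2
t=cv2.imread("pics/top0.png");s=cv2.imread("pics/scene0.png")
cv2.imwrite("pics/c1.png",cv2.resize(t[155:235,190:310],None,fx=6.5,fy=6.5,interpolation=cv2.INTER_CUBIC))
cv2.imwrite("pics/c2.png",cv2.resize(t[140:260,330:430],None,fx=5,fy=5,interpolation=cv2.INTER_CUBIC))
cv2.imwrite("pics/c3.png",cv2.resize(s[140:270,220:310],None,fx=4.5,fy=4.5,interpolation=cv2.INTER_CUBIC))
cv2.imwrite("pics/c4.png",cv2.resize(s[100:160,150:260],None,fx=7,fy=7,interpolation=cv2.INTER_CUBIC))
E
```

```text
(no output)
```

View pics/c1.png

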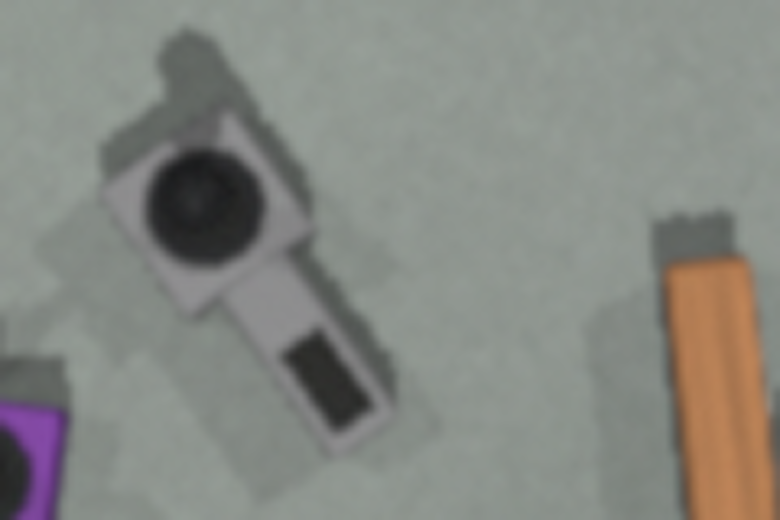

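View pics/c2.png

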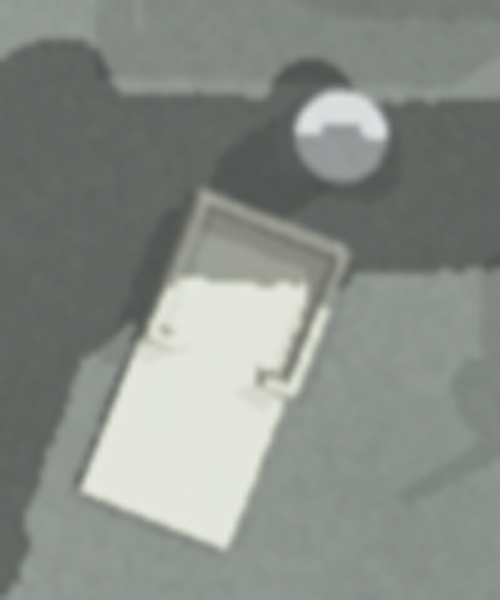

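View pics/c3.png

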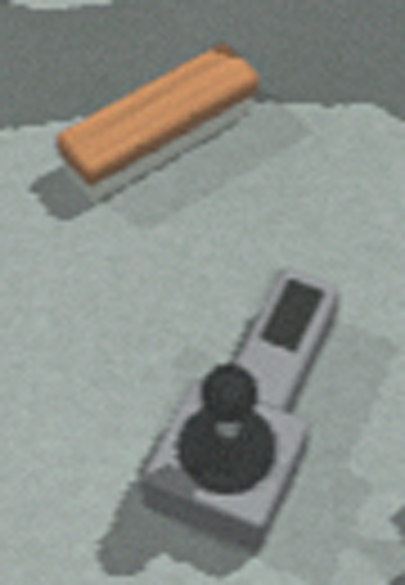

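View pics/c4.png

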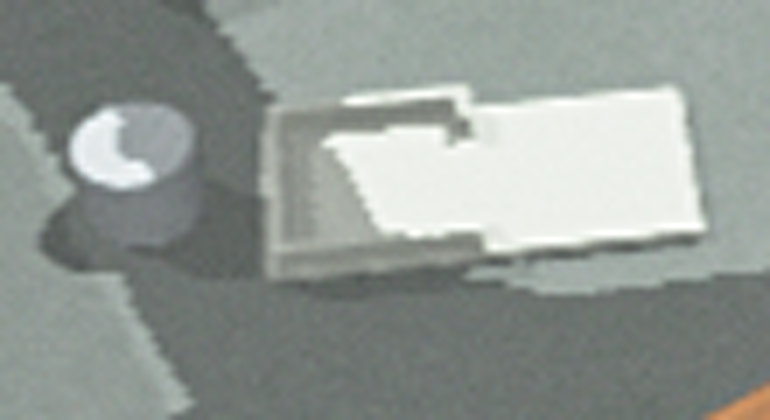

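```bash
cat > h.py <<'E'
import numpy as np, cv2
from scipy.optimize import least_squares
from scipy.spatial.transform import Rotation as Ro
from cell import *
def proj(n,X):
    m=camera_model(n); c=np.atleast_2d(X)@m["R"].T+m["t"]; p=c@m["K"].T
    return p[:,:2]/p[:,2:]
def fit(obs,x0):
    # obs: list (cam, local pt(x,y,z), px)
    def f(p):
        c,s=np.cos(p[2]),np.sin(p[2]); r=[]
        for n,l,px in obs:
            X=[p[0]+c*l[0]-s*l[1],p[1]+s*l[0]+c*l[1],l[2]]
            r+=list(proj(n,X)[0]-px)
        return np.array(r)
    o=least_squares(f,x0); return o.x,o.fun.reshape(-1,2)
def un(px,sc,off): return np.array(px)/sc+np.array(off)-0.5+0.5/sc
E
python3 - <<'E'
from h import *
T=lambda x,y:un((x,y),6.5,(190,155)); S=lambda x,y:un((x,y),4.5,(220,140))
L=dict(fl=(.125,.04,.04),fr=(.125,-.04,.04),rr=(.045,-.04,.04),rl=(.045,.04,.04),gl=(-.055,.021,.04),gr=(-.055,-.021,.04),k=(.085,0,.107))
ot=[("top",L[k],T(*v)) for k,v in dict(fl=(103,190),fr=(230,110),rr=(312,230),rl=(192,315),gr=(397,407),gl=(335,453)).items()]
os_=[("scene",L[k],S(*v)) for k,v in dict(fr=(145,480),fl=(258,530),rl=(308,430),gr=(285,268),gl=(338,285),k=(230,393)).items()]
for o in (ot,os_,ot+os_):
    p,r=fit(o,[.45,.15,.6]);print(p.round(4),r.round(1).tolist())
T=lambda x,y:un((x,y),5,(330,140)); S=lambda x,y:un((x,y),7,(150,100))
L=dict(fl=(.137,.052,.022),fr=(.137,-.052,.022),rr=(.033,-.052,.022),gl=(-.079,.052,.008),gr=(-.079,-.052,.008))
ot=[("top",L[k],T(*v)) for k,v in dict(fl=(203,190),fr=(350,245),rr=(288,398),gr=(227,550),gl=(82,490)).items()]
os_=[("scene",L[k],S(*v)) for k,v in dict(fr=(266,108),fl=(268,262),gl=(705,232),gr=(682,88)).items()]
for o in (ot,os_,ot+os_):
    p,r=fit(o,[.4,-.2,-.4]);print(p.round(4),r.round(1).tolist())
o=[("top",(0,0,.042),T(342,137)),("scene",(0,0,.042),S(132,145))]
p,r=fit(o,[.5,-.3,0]);print("tin",p,r)
# brush corners c1 top
T=lambda x,y:un((x,y),6.5,(190,155))
E
```

```text
[0.4862 0.2023 0.6421] [[-1.3, -0.4], [-0.5, -2.3], [1.2, -0.6], [-0.7, 0.7], [1.3, 1.0], [0.1, 1.5]]
[0.4881 0.209  0.6433] [[-1.6, 0.2], [0.7, 0.5], [0.9, -1.7], [-0.6, -0.6], [1.0, 0.5], [-0.4, 0.8]]
[0.4871 0.2058 0.6436] [[-2.4, -0.6], [-1.6, -2.6], [0.1, -0.9], [-1.8, 0.4], [0.2, 0.7], [-1.0, 1.2], [-1.8, -0.9], [0.4, -0.7], [0.6, -2.7], [-0.8, -1.6], [0.8, -0.4], [-0.7, -0.3]]
[ 0.4529 -0.2313 -0.3558] [[-0.2, -0.6], [0.1, 0.2], [1.2, -0.8], [-0.3, 0.5], [-0.8, 0.7]]
[ 0.4551 -0.2251 -0.3605] [[-0.7, 0.3], [-0.2, -0.5], [0.6, 0.1], [0.3, 0.1]]
[ 0.4534 -0.2297 -0.3573] [[-0.6, -0.8], [-0.3, 0.1], [0.7, -1.0], [-0.8, 0.4], [-1.4, 0.5], [-0.8, -0.6], [-0.2, -1.5], [0.5, -1.0], [0.1, -0.9]]
tin [ 0.63303833 -0.31253239  0.        ] [[-0.51920882 -0.4007676 ]
 [ 0.09596106 -0.97157947]]
```

```bash
cat >> h.py <<'E'
def tgt(yaw):
    c,s=np.cos(yaw),np.sin(yaw)
    return np.array([[c,s,0],[s,-c,0],[0,0,-1.]])
def plan(pos,yaw,g=-1,v=0.045,w=0.13):
    o=observe(); p=np.array(o["position"]); R=Ro.from_rotvec(o["ee_rot"]).as_matrix()
    d=np.array(pos)-p; dr=Ro.from_matrix(R.T@tgt(yaw)).as_rotvec()
    n=max(1,int(np.ceil(max(np.linalg.norm(d)/v,np.linalg.norm(dr)/w))))
    print("t",o["clock"],"pos",p.round(4),"yaw",round(float(np.arctan2(R[1,0],R[0,0])),4),"tilt",R[:,2].round(4),"w",round(o["width"],3),"F",np.array(o["force"]).round(1),"n",n,"d",d.round(4),"dr",dr.round(4))
    for i in range(n):
        l=R.T@(d/n)/.15
        print([float(x) for x in l.round(3)]+[float(x) for x in (dr/n/.5).round(3)]+[g],end=",\n")
        R=R@Ro.from_rotvec(dr/n).as_matrix()
E
python3 - <<'E'
from h import *
plan((.42,-.22,.28),-1.6)
E
```

```text
t 0.1 pos [ 0.1987 -0.5921  0.226 ] yaw -1.2471 tilt [-6.0e-04  1.3e-03 -1.0e+00] w 1.002 F [ 0.7 -0.6  0.2] n 10 d [0.2213 0.3721 0.054 ] dr [0.0004 0.0013 0.3529]
[-0.188, -0.219, -0.036, 0.0, 0.0, 0.071, -1],
[-0.196, -0.212, -0.036, 0.0, 0.0, 0.071, -1],
[-0.203, -0.205, -0.036, 0.0, 0.0, 0.071, -1],
[-0.21, -0.198, -0.036, 0.0, 0.0, 0.071, -1],
[-0.217, -0.19, -0.036, 0.0, 0.0, 0.071, -1],
[-0.224, -0.182, -0.036, 0.0, 0.0, 0.071, -1],
[-0.23, -0.174, -0.036, 0.0, 0.0, 0.071, -1],
[-0.236, -0.166, -0.036, 0.0, 0.0, 0.071, -1],
[-0.242, -0.158, -0.036, 0.0, 0.0, 0.071, -1],
[-0.247, -0.149, -0.036, 0.0, 0.0, 0.071, -1],
```

Emit:
{"method": "play_rows", "body": {
  "rows": [
    [-0.19, -0.22, -0.04, 0, 0, 0.07, -1],
    [-0.2, -0.21, -0.04, 0, 0, 0.07, -1],
    [-0.2, -0.2, -0.04, 0, 0, 0.07, -1],
    [-0.21, -0.2, -0.04, 0, 0, 0.07, -1],
    [-0.22, -0.19, -0.04, 0, 0, 0.07, -1]
  ]
}}

```text
clock: 0.6
position: [0.3064, -0.4041, 0.2529]
ee_rot: [2.361, -2.071, -0.012]
force: [0.8, -0.5, 0.4]
width: 1.0
```

Emit:
{"method": "play_rows", "body": {
  "rows": [
    [-0.22, -0.18, -0.04, 0, 0, 0.07, -1],
    [-0.23, -0.17, -0.04, 0, 0, 0.07, -1],
    [-0.24, -0.17, -0.04, 0, 0, 0.07, -1],
    [-0.24, -0.16, -0.04, 0, 0, 0.07, -1],
    [-0.25, -0.15, -0.04, 0, 0, 0.07, -1]
  ]
}}

```text
clock: 1.1
position: [0.4229, -0.2113, 0.2834]
ee_rot: [2.16, -2.277, -0.013]
force: [1.9, -0.7, 0.3]
width: 1.003
```

```bash
python3 - <<'E'
from h import *
m=camera_model("wrist"); i=get_image("wrist")
np.savez("w1.npz",img=i,**{k:np.array(v) for k,v in m.items() if k in"KRt"}); cv2.imwrite("pics/w1.png",i); print(m)
plan((.45,.16,.28),-.93)
E
```

```text
{'K': array([[297.31863964,   0.        , 254.35030309],
       [  0.        , 297.31863964, 194.67468883],
       [  0.        ,   0.        ,   1.        ]]), 'R': array([[-0.05201828, -0.99863807, -0.0040136 ],
       [-0.96651808,  0.04933313,  0.25181151],
       [-0.25127056,  0.01697802, -0.96776798]]), 't': array([-0.1886724 ,  0.3722803 ,  0.55319878])}
t 1.15 pos [ 0.4275 -0.2037  0.2844] yaw -1.6171 tilt [-0.0045  0.0073 -1.    ] w 1.003 F [3.9 6.6 1.3] n 9 d [ 0.0225  0.3637 -0.0044] dr [ 0.0022  0.0085 -0.6871]
[-0.27, -0.004, 0.005, 0.0, 0.002, -0.153, -1],
[-0.269, -0.025, 0.005, 0.0, 0.002, -0.153, -1],
[-0.266, -0.045, 0.005, 0.0, 0.002, -0.153, -1],
[-0.262, -0.065, 0.004, 0.0, 0.002, -0.153, -1],
[-0.256, -0.085, 0.004, 0.0, 0.002, -0.153, -1],
[-0.249, -0.104, 0.004, 0.0, 0.002, -0.153, -1],
[-0.24, -0.123, 0.004, 0.0, 0.002, -0.153, -1],
[-0.23, -0.141, 0.004, 0.0, 0.002, -0.153, -1],
[-0.219, -0.158, 0.003, 0.0, 0.002, -0.153, -1],
```

View pics/w1.png

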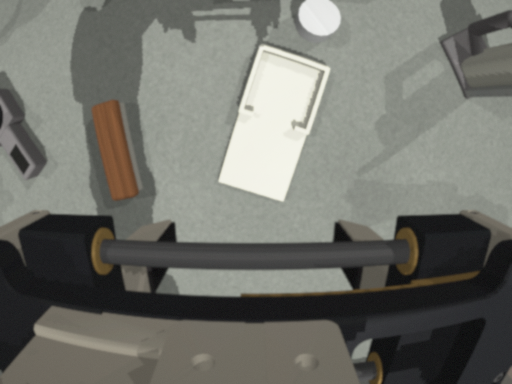

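```bash
cat >> h.py <<'E'
def shot(name,crop,sc):
    m=camera_model("wrist"); i=get_image("wrist")
    np.savez(name+".npz",K=m["K"],R=m["R"],t=m["t"]); cv2.imwrite(f"pics/{name}_full.png",i)
    x0,y0,x1,y1=crop; cv2.imwrite(f"pics/{name}.png",cv2.resize(i[y0:y1,x0:x1],None,fx=sc,fy=sc,interpolation=cv2.INTER_CUBIC))
_p=proj
def proj(n,X):
    if n in("top","scene"): return _p(n,X)
    m=np.load(n+".npz"); c=np.atleast_2d(X)@m["R"].T+m["t"]
    return cv2.fisheye.projectPoints(c[:,None,:],np.zeros(3),np.zeros(3),m["K"],np.zeros(4))[0][:,0]
E
python3 - <<'E'
from h import *
shot("w2",(205,0,350,210),2.8)
E
```

```text
(no output)
```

View pics/w2.png

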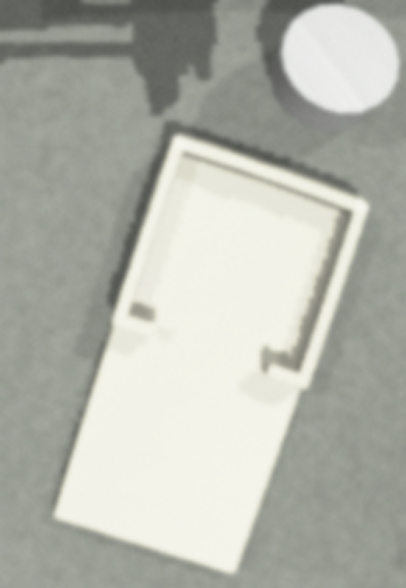

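```bash
python3 - <<'E'
from h import *
T=lambda x,y:un((x,y),2.8,(205,0))
L=dict(fl=(.137,.052,.022),fr=(.137,-.052,.022),rr=(.033,-.052,.022),rl=(.033,.052,.022),gl=(-.079,.052,.008),gr=(-.079,-.052,.008))
o=[("w2",L[k],T(*v)) for k,v in dict(fl=(178,133),fr=(368,205),rr=(306,388),rl=(115,322),gl=(53,518),gr=(237,574)).items()]
p,r=fit(o,[.45,-.23,-.36]);print(p.round(4),r.round(1).tolist())
p,r=fit([("w2",(0,0,.042),T(341,58))],[.63,-.31,0]);print(p.round(4),r.round(1).tolist())
plan((.45,.16,.28),-.93)
E
```

```text
[ 0.4525 -0.2303 -0.3598] [[0.0, -1.1], [1.3, -2.1], [1.0, -0.3], [-0.4, -0.2], [-0.6, 1.7], [-1.1, 2.3]]
[ 0.6326 -0.311   0.    ] [[0.0, -0.0]]
t 1.2 pos [ 0.4259 -0.2068  0.2839] yaw -1.6134 tilt [-0.0053  0.0061 -1.    ] w 0.999 F [ 0.3 -0.5 -0.6] n 9 d [ 0.0241  0.3668 -0.0039] dr [ 0.0033  0.0076 -0.6834]
[-0.272, -0.006, 0.004, 0.001, 0.002, -0.152, -1],
[-0.271, -0.027, 0.004, 0.001, 0.002, -0.152, -1],
[-0.268, -0.047, 0.004, 0.001, 0.002, -0.152, -1],
[-0.264, -0.068, 0.004, 0.001, 0.002, -0.152, -1],
[-0.258, -0.087, 0.004, 0.001, 0.002, -0.152, -1],
[-0.251, -0.107, 0.003, 0.001, 0.002, -0.152, -1],
[-0.242, -0.125, 0.003, 0.001, 0.002, -0.152, -1],
[-0.232, -0.143, 0.003, 0.001, 0.002, -0.152, -1],
[-0.22, -0.161, 0.003, 0.001, 0.002, -0.152, -1],
```

Emit:
{"method": "play_rows", "body": {
  "rows": [
    [-0.27, -0.01, 0, 0, 0, -0.15, -1],
    [-0.27, -0.03, 0, 0, 0, -0.15, -1],
    [-0.27, -0.05, 0, 0, 0, -0.15, -1],
    [-0.26, -0.07, 0, 0, 0, -0.15, -1],
    [-0.26, -0.09, 0, 0, 0, -0.15, -1]
  ]
}}

```text
clock: 1.7
position: [0.4405, -0.0029, 0.2835]
ee_rot: [2.562, -1.816, -0.013]
force: [0.8, 0.1, -1.1]
width: 1.0
```

Emit:
{"method": "play_rows", "body": {
  "rows": [
    [-0.25, -0.11, 0, 0, 0, -0.15, -1],
    [-0.24, -0.13, 0, 0, 0, -0.15, -1],
    [-0.23, -0.14, 0, 0, 0, -0.15, -1],
    [-0.22, -0.16, 0, 0, 0, -0.15, -1],
    [0, 0, 0, 0, 0, 0, -1]
  ]
}}

```text
clock: 2.2
position: [0.4496, 0.1695, 0.2833]
ee_rot: [-2.82, 1.383, 0.016]
force: [-0.6, -1.0, -0.1]
width: 0.998
```

```bash
python3 - <<'E'
from h import *
shot("w3",(150,0,400,210),3)
plan((.4918,.2088,.12),.643-np.pi/2)
E
```

```text
t 2.25 pos [0.4498 0.1665 0.2829] yaw -0.9165 tilt [-0.009   0.0033 -1.    ] w 0.997 F [-0.6 -0.6 -1.1] n 4 d [ 0.042   0.0423 -0.1629] dr [0.0052 0.0081 0.0113]
[-0.011, -0.1, 0.271, 0.003, 0.004, 0.006, -1],
[-0.012, -0.099, 0.271, 0.003, 0.004, 0.006, -1],
[-0.013, -0.099, 0.271, 0.003, 0.004, 0.006, -1],
[-0.014, -0.099, 0.271, 0.003, 0.004, 0.006, -1],
```

View pics/w3.png

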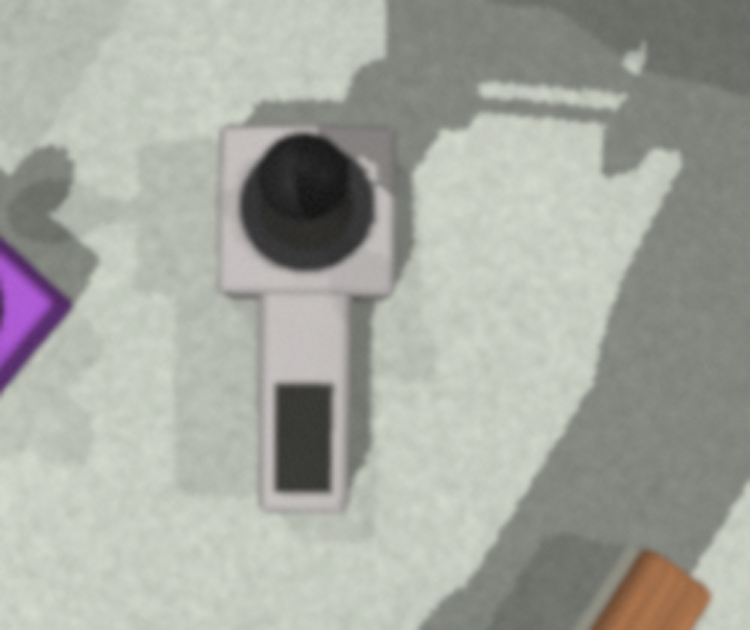

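Remote seen: head corners (222,127),(392,127),(392,295),(218,292); grip rear (262,508),(345,508); ball ~(304,178).

```bash
python3 - <<'E'
from h import *
T=lambda x,y:un((x,y),3,(150,0))
L=dict(fl=(.125,.04,.04),fr=(.125,-.04,.04),rr=(.045,-.04,.04),rl=(.045,.04,.04),gl=(-.055,.021,.04),gr=(-.055,-.021,.04),k=(.085,0,.107))
o=[("w3",L[k],T(*v)) for k,v in dict(fl=(222,127),fr=(392,127),rr=(392,295),rl=(218,292),gr=(345,508),gl=(262,508),k=(304,178)).items()]
p,r=fit(o,[.48,.2,.64]);print(p.round(4),r.round(1).tolist())
y=p[2]; g=p[:2]+.006*np.array([np.cos(y),np.sin(y)]); print(g)
plan((*g,.10),y-np.pi/2)
E
```

```text
[0.4863 0.2059 0.6489] [[-1.4, -1.6], [1.6, -1.4], [1.1, -0.1], [-0.8, 0.4], [1.4, 2.1], [-1.6, 1.7], [-0.4, -1.0]]
[0.49111182 0.20951751]
t 2.25 pos [0.4498 0.1665 0.2829] yaw -0.9165 tilt [-0.009   0.0033 -1.    ] w 0.997 F [-0.6 -0.6 -1.1] n 5 d [ 0.0413  0.043  -0.1829] dr [0.0051 0.0081 0.0053]
[-0.01, -0.08, 0.244, 0.002, 0.003, 0.002, -1],
[-0.01, -0.08, 0.244, 0.002, 0.003, 0.002, -1],
[-0.011, -0.079, 0.244, 0.002, 0.003, 0.002, -1],
[-0.011, -0.079, 0.244, 0.002, 0.003, 0.002, -1],
[-0.012, -0.079, 0.244, 0.002, 0.003, 0.002, -1],
```

Emit:
{"method": "play_rows", "body": {
  "rows": [
    [-0.01, -0.08, 0.24, 0, 0, 0, -1],
    [-0.01, -0.08, 0.24, 0, 0, 0, -1],
    [-0.01, -0.08, 0.24, 0, 0.01, 0, -1],
    [-0.01, -0.08, 0.24, 0.01, 0.01, 0.01, -1],
    [-0.01, -0.08, 0.24, 0, 0, 0, -1]
  ]
}}

```text
clock: 2.75
position: [0.4986, 0.2018, 0.1012]
ee_rot: [-2.804, 1.414, -0.019]
force: [1.0, -0.6, 0.8]
width: 1.0
```

```bash
python3 - <<'E'
from h import *
plan((.4911,.2095,.009),.649-np.pi/2,v=.03)
E
```

```text
t 2.75 pos [0.4986 0.2018 0.1012] yaw -0.9339 tilt [ 0.0114 -0.0044 -0.9999] w 1.0 F [ 1.  -0.6  0.8] n 4 d [-0.0075  0.0077 -0.0922] dr [-0.0065 -0.0104 -0.0121]
[-0.019, 0.003, 0.153, -0.003, -0.005, -0.006, -1],
[-0.019, 0.003, 0.153, -0.003, -0.005, -0.006, -1],
[-0.019, 0.003, 0.154, -0.003, -0.005, -0.006, -1],
[-0.018, 0.003, 0.154, -0.003, -0.005, -0.006, -1],
```

Emit:
{"method": "play_rows", "body": {
  "rows": [
    [-0.04, 0, 0.15, -0.01, -0.01, -0.01, -1],
    [-0.02, 0, 0.15, 0, -0.01, -0.01, -1],
    [0, 0, 0.1, 0, 0, 0, -1],
    [0, 0, 0, 0, 0, 0, -1]
  ]
}}

```text
clock: 3.15
position: [0.4924, 0.1996, 0.0323]
ee_rot: [2.797, -1.407, -0.005]
force: [-0.2, -0.3, -0.2]
width: 0.999
```

```bash
python3 - <<'E'
from h import *
plan((.4911,.2095,.009),.649-np.pi/2,v=.015)
E
```

```text
t 3.15 pos [0.4924 0.1996 0.0323] yaw -0.9323 tilt [-0.0078 -0.0077 -0.9999] w 0.999 F [-0.2 -0.3 -0.2] n 2 d [-0.0013  0.0099 -0.0233] dr [ 0.0109 -0.0015 -0.0105]
[-0.029, -0.017, 0.077, 0.011, -0.001, -0.011, -1],
[-0.029, -0.017, 0.078, 0.011, -0.001, -0.011, -1],
```

Emit:
{"method": "play_rows", "body": {
  "rows": [
    [-0.03, -0.02, 0.05, 0.01, 0, -0.01, -1],
    [-0.03, -0.02, 0.07, 0.01, 0, -0.01, -1],
    [0, 0, 0, 0, 0, 0, -1]
  ]
}}

```text
clock: 3.45
position: [0.4933, 0.2086, 0.0142]
ee_rot: [2.811, -1.402, 0.005]
force: [0.1, 0.3, 0.1]
width: 0.997
```

```bash
python3 - <<'E'
from h import *
plan((.4911,.2095,.009),.649-np.pi/2,v=.015)
E
```

```text
t 3.45 pos [0.4933 0.2086 0.0142] yaw -0.9255 tilt [ 0.0027 -0.002  -1.    ] w 0.997 F [0.1 0.3 0.1] n 1 d [-0.0022  0.0009 -0.0052] dr [-0.001  -0.0033 -0.0037]
[-0.013, 0.008, 0.035, -0.002, -0.007, -0.007, -1],
```

Emit:
{"method": "play_rows", "body": {
  "rows": [
    [-0.01, 0, 0.03, 0, 0, 0, -1],
    [0, 0, 0, 0, 0, 0, 1],
    [0, 0, 0, 0, 0, 0, 1],
    [0, 0, 0, 0, 0, 0, 1],
    [0, 0, 0, 0, 0, 0, 1]
  ],
  "force": 30
}}

```text
clock: 3.95
position: [0.4933, 0.2106, 0.011]
ee_rot: [-2.81, 1.401, -0.008]
force: [-0.6, 0.2, 0.0]
width: 0.702
```

Emit:
{"method": "play_rows", "body": {
  "rows": [
    [0, 0, 0, 0, 0, 0, 1],
    [0, 0, 0, 0, 0, 0, 1]
  ]
}}

```text
clock: 4.15
position: [0.4935, 0.2106, 0.0112]
ee_rot: [-2.81, 1.401, -0.009]
force: [0.7, 0.5, -0.1]
width: 0.529
```

Emit:
{"method": "play_rows", "body": {
  "rows": [
    [0, 0, 0, 0, 0, 0, 1],
    [0, 0, 0, 0, 0, 0, 1],
    [0, 0, 0, 0, 0, 0, 1]
  ]
}}

```text
clock: 4.45
position: [0.4934, 0.2107, 0.0113]
ee_rot: [-2.81, 1.401, -0.009]
force: [-0.6, -0.5, 0.2]
width: 0.459
```

Emit:
{"method": "play_rows", "body": {
  "rows": [
    [0, 0, -0.05, 0, 0, 0, 1],
    [0, 0, -0.1, 0, 0, 0, 1],
    [0, 0, 0, 0, 0, 0, 1]
  ]
}}

```text
clock: 4.75
position: [0.4916, 0.2095, 0.0335]
ee_rot: [2.81, -1.401, 0.005]
force: [1.1, 1.4, -4.9]
width: 0.454
```

```bash
python3 - <<'E'
from h import *
shot("w4",(100,0,400,210),2.6)
cv2.imwrite("pics/s4.png",cv2.resize(get_image("scene")[120:290,200:340],None,fx=4,fy=4,interpolation=cv2.INTER_CUBIC))
plan((.4933,.21,.16),.649-np.pi/2,g=1)
E
```

```text
t 4.85 pos [0.4908 0.2089 0.0321] yaw -0.9251 tilt [ 2.e-04 -4.e-03 -1.e+00] w 0.457 F [-0.8 -0.3 -5.7] n 3 d [0.0025 0.0011 0.1279] dr [ 0.0023 -0.0033 -0.0033]
[0.002, -0.005, -0.284, 0.002, -0.002, -0.002, 1],
[0.002, -0.005, -0.284, 0.002, -0.002, -0.002, 1],
[0.002, -0.006, -0.284, 0.002, -0.002, -0.002, 1],
```

View pics/w4.png

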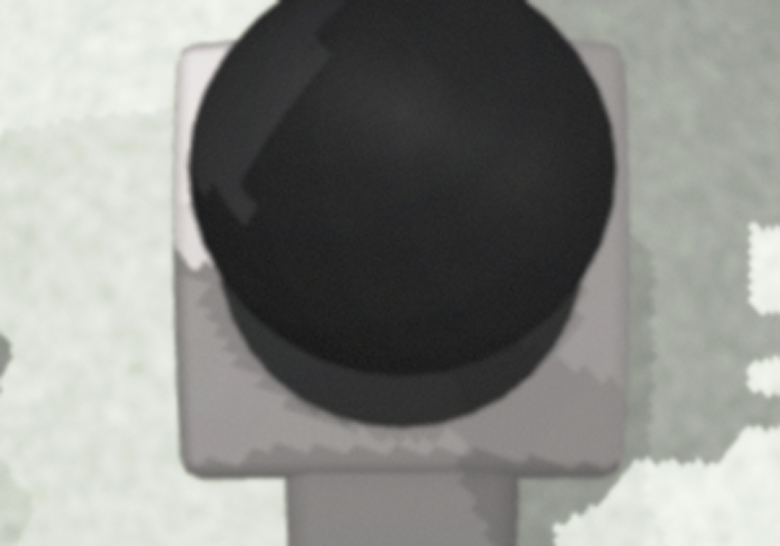

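View pics/s4.png

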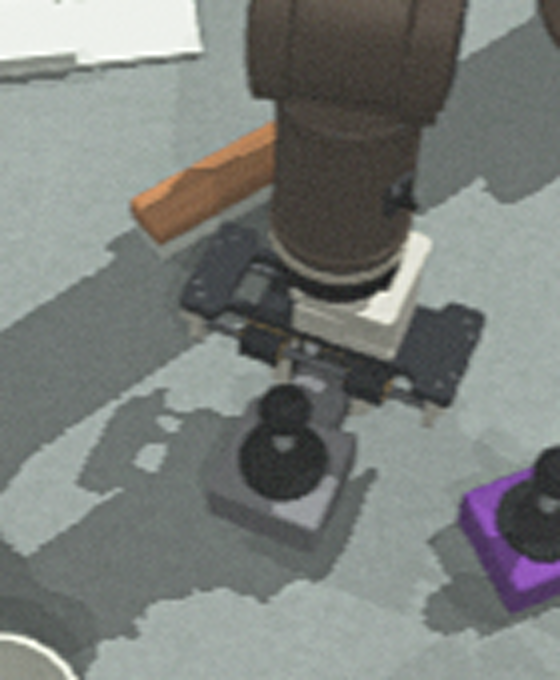

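```bash
python3 - <<'E'
from h import *
T=lambda x,y:un((x,y),2.6,(100,0))
zt=.061
L=dict(fl=(.125,.04,zt),fr=(.125,-.04,zt),rr=(.045,-.04,zt),rl=(.045,.04,zt))
o=[("w4",L[k],T(*v)) for k,v in dict(fl=(180,45),fr=(622,45),rr=(620,473),rl=(184,473)).items()]
p,r=fit(o,[.48,.2,.64]);print(p.round(4),r.round(1).tolist())
q=np.array([.4908,.2089])-p[:2];y=p[2];print(q@[np.cos(y),np.sin(y)],q@[-np.sin(y),np.cos(y)])
E
```

```text
[0.4851 0.2041 0.6475] [[-2.9, -3.2], [3.0, -3.2], [2.6, 2.8], [-2.8, 3.1]]
0.007453024569745557 0.000404510699893885
```

Emit:
{"method": "play_rows", "body": {
  "rows": [
    [0, 0, -0.2, 0, 0, 0, 1],
    [0, 0, -0.28, 0, 0, 0, 1],
    [0, 0, -0.28, 0, 0, 0, 1],
    [0, 0, -0.05, 0, 0, 0, 1]
  ]
}}

```text
clock: 5.25
position: [0.4876, 0.2073, 0.1522]
ee_rot: [2.801, -1.396, -0.008]
force: [0.1, 0.5, -6.5]
width: 0.455
```

```bash
python3 - <<'E'
from h import *
plan((.4602,-.2331,.15),-1.929,g=1,v=.035)
E
```

```text
t 5.25 pos [0.4876 0.2073 0.1522] yaw -0.9248 tilt [-0.0099 -0.0085 -0.9999] w 0.455 F [ 0.1  0.5 -6.5] n 13 d [-0.0274 -0.4404 -0.0022] dr [ 0.0115 -0.0073  1.0042]
[0.172, 0.147, 0.003, 0.002, -0.001, 0.154, 1],
[0.183, 0.133, 0.003, 0.002, -0.001, 0.154, 1],
[0.192, 0.119, 0.003, 0.002, -0.001, 0.154, 1],
[0.201, 0.104, 0.003, 0.002, -0.001, 0.154, 1],
[0.208, 0.088, 0.002, 0.002, -0.001, 0.154, 1],
[0.215, 0.072, 0.002, 0.002, -0.001, 0.154, 1],
[0.22, 0.055, 0.002, 0.002, -0.001, 0.154, 1],
[0.223, 0.038, 0.002, 0.002, -0.001, 0.154, 1],
[0.225, 0.02, 0.002, 0.002, -0.001, 0.154, 1],
[0.226, 0.003, 0.002, 0.002, -0.001, 0.154, 1],
[0.226, -0.015, 0.001, 0.002, -0.001, 0.154, 1],
[0.224, -0.032, 0.001, 0.002, -0.001, 0.154, 1],
[0.221, -0.049, 0.001, 0.002, -0.001, 0.154, 1],
```

Emit:
{"method": "play_rows", "body": {
  "rows": [
    [0.17, 0.15, 0, 0, 0, 0.15, 1],
    [0.18, 0.13, 0, 0, 0, 0.15, 1],
    [0.19, 0.12, 0, 0, 0, 0.15, 1],
    [0.2, 0.1, 0, 0, 0, 0.15, 1],
    [0.21, 0.09, 0, 0, 0, 0.15, 1]
  ]
}}

```text
clock: 5.75
position: [0.4745, 0.0386, 0.149]
ee_rot: [2.488, -1.899, -0.011]
force: [0.3, -0.5, -5.8]
width: 0.454
```

Emit:
{"method": "play_rows", "body": {
  "rows": [
    [0.21, 0.07, 0, 0, 0, 0.15, 1],
    [0.22, 0.06, 0, 0, 0, 0.15, 1],
    [0.22, 0.04, 0, 0, 0, 0.15, 1],
    [0.22, 0.02, 0, 0, 0, 0.15, 1],
    [0.22, 0, 0, 0, 0, 0.15, 1]
  ]
}}

```text
clock: 6.25
position: [0.4574, -0.1362, 0.1426]
ee_rot: [2.064, -2.339, -0.017]
force: [0.6, -0.3, -4.9]
width: 0.457
```

```bash
python3 - <<'E'
from h import *
plan((.4602,-.2331,.15),-1.929,g=1,v=.035)
E
```

```text
t 6.25 pos [ 0.4574 -0.1362  0.1426] yaw -1.6954 tilt [-0.0242 -0.0066 -0.9997] w 0.457 F [ 0.6 -0.3 -4.9] n 3 d [ 0.0028 -0.0969  0.0074] dr [ 0.022  -0.0122  0.2335]
[0.213, -0.033, -0.015, 0.015, -0.008, 0.156, 1],
[0.21, -0.049, -0.016, 0.015, -0.008, 0.156, 1],
[0.205, -0.065, -0.016, 0.015, -0.008, 0.156, 1],
```

Emit:
{"method": "play_rows", "body": {
  "rows": [
    [0.21, -0.03, -0.02, 0.02, -0.01, 0.15, 1],
    [0.21, -0.05, -0.02, 0.02, -0.01, 0.15, 1],
    [0.2, -0.06, -0.02, 0.01, -0.01, 0.15, 1],
    [0, 0, 0, 0, 0, 0, 1],
    [0, 0, 0, 0, 0, 0, 1]
  ]
}}

```text
clock: 6.75
position: [0.4521, -0.2411, 0.1438]
ee_rot: [1.771, -2.588, -0.01]
force: [-0.3, 1.3, -5.3]
width: 0.453
```

```bash
python3 - <<'E'
from h import *
plan((.4602,-.2331,.08),-1.929,g=1,v=.03)
E
```

```text
t 6.75 pos [ 0.4521 -0.2411  0.1438] yaw -1.9414 tilt [-0.0081  0.0019 -1.    ] w 0.453 F [-0.3  1.3 -5.3] n 3 d [ 0.0081  0.008  -0.0638] dr [ 0.0083 -0.0011 -0.0124]
[-0.023, -0.011, 0.142, 0.006, -0.001, -0.008, 1],
[-0.023, -0.011, 0.142, 0.006, -0.001, -0.008, 1],
[-0.023, -0.011, 0.142, 0.006, -0.001, -0.008, 1],
```

Emit:
{"method": "play_rows", "body": {
  "rows": [
    [-0.02, -0.01, 0.14, 0.01, 0, -0.01, 1],
    [-0.02, -0.01, 0.14, 0.01, 0, -0.01, 1],
    [-0.02, -0.01, 0.12, 0, 0, -0.01, 1],
    [0, 0, 0, 0, 0, 0, 1],
    [0, 0, 0, 0, 0, 0, 1]
  ]
}}

```text
clock: 7.25
position: [0.4573, -0.23, 0.0783]
ee_rot: [1.801, -2.57, -0.005]
force: [-0.4, -0.7, -5.9]
width: 0.456
```

```bash
python3 - <<'E'
from h import *
shot("w5",(50,0,450,210),2)
plan((.4602,-.2331,.045),-1.929,g=1,v=.02)
for n,c in(("top",(330,140,430,260)),("scene",(140,80,270,170))):
  x0,y0,x1,y1=c
  cv2.imwrite(f"pics/{n}5.png",cv2.resize(get_image(n)[y0:y1,x0:x1],None,fx=5,fy=5,interpolation=cv2.INTER_CUBIC))
E
```

```text
t 7.3 pos [ 0.4572 -0.23    0.0784] yaw -1.9195 tilt [-4.5e-03  7.0e-04 -1.0e+00] w 0.455 F [-1.1  1.5 -4.7] n 2 d [ 0.003  -0.0031 -0.0334] dr [ 0.0045 -0.0009  0.0095]
[0.006, -0.014, 0.111, 0.004, -0.001, 0.01, 1],
[0.006, -0.013, 0.111, 0.004, -0.001, 0.01, 1],
```

View pics/scene5.png

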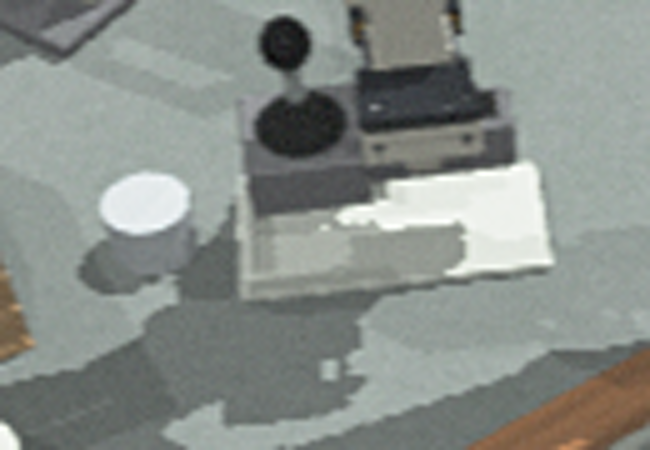

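View pics/w5.png

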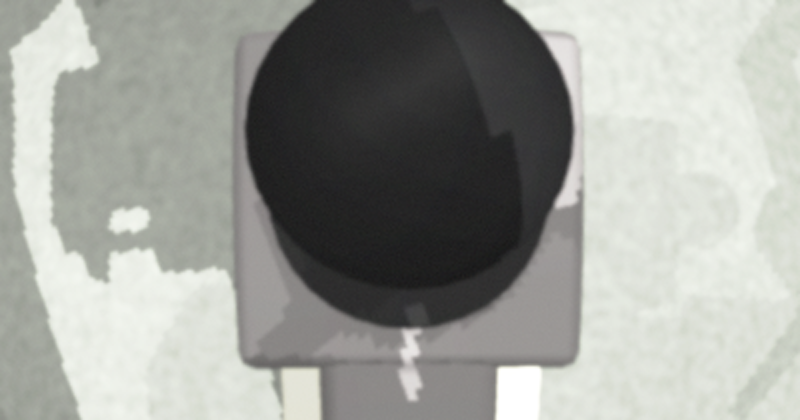

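Emit:
{"method": "play_rows", "body": {
  "rows": [
    [0.01, -0.01, 0.11, 0, 0, 0.01, 1],
    [0, -0.01, 0.1, 0, 0, 0.01, 1],
    [0, 0, 0, 0, 0, 0, 1],
    [0, 0, 0, 0, 0, 0, 1]
  ]
}}

```text
clock: 7.8
position: [0.4628, -0.235, 0.051]
ee_rot: [-1.786, 2.583, -0.008]
force: [0.0, 0.4, -4.9]
width: 0.457
```

```bash
python3 - <<'E'
from h import *
plan((.4602,-.2331,.022),-1.929,g=1,v=.01)
shot("w6",(50,0,450,210),2)
E
```

```text
t 7.8 pos [ 0.4628 -0.235   0.051 ] yaw -1.9314 tilt [ 0.0041 -0.0037 -1.    ] w 0.457 F [ 0.   0.4 -4.9] n 3 d [-0.0026  0.0019 -0.029 ] dr [-0.0052 -0.002  -0.0024]
[-0.002, 0.007, 0.064, -0.003, -0.001, -0.002, 1],
[-0.002, 0.007, 0.064, -0.003, -0.001, -0.002, 1],
[-0.002, 0.007, 0.064, -0.003, -0.001, -0.002, 1],
```

View pics/w6.png

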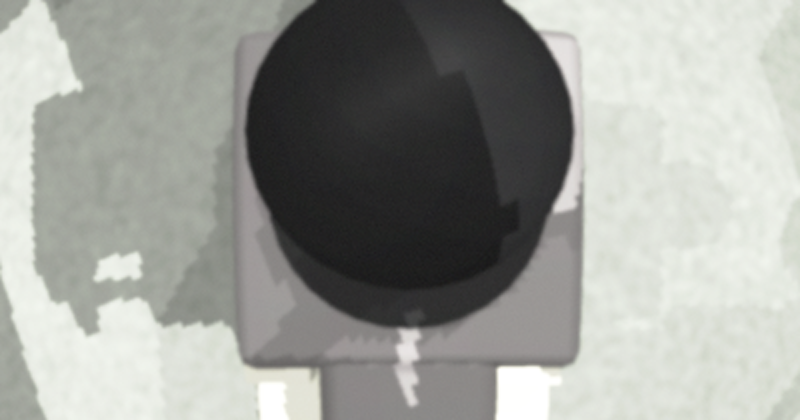

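Emit:
{"method": "play_rows", "body": {
  "rows": [
    [0, 0.01, 0.06, 0, 0, 0, 1],
    [0, 0.01, 0.05, 0, 0, 0, 1],
    [0, 0, 0, 0, 0, 0, 1],
    [0, 0, 0, 0, 0, 0, 1]
  ]
}}

```text
clock: 8.25
position: [0.4607, -0.2344, 0.035]
ee_rot: [-1.785, 2.581, -0.012]
force: [0.2, -0.1, -5.3]
width: 0.458
```

```bash
python3 - <<'E'
from h import *
plan((.4602,-.2331,.020),-1.929,g=1,v=.01)
E
```

```text
t 8.25 pos [ 0.4607 -0.2344  0.035 ] yaw -1.9314 tilt [ 0.0068 -0.0049 -1.    ] w 0.458 F [ 0.2 -0.1 -5.3] n 2 d [-0.0005  0.0013 -0.015 ] dr [-0.0081 -0.0022 -0.0024]
[-0.003, 0.003, 0.05, -0.008, -0.002, -0.002, 1],
[-0.003, 0.003, 0.05, -0.008, -0.002, -0.002, 1],
```

Emit:
{"method": "play_rows", "body": {
  "rows": [
    [-0.01, 0, 0.05, -0.01, 0, 0, 1],
    [0, 0, 0.04, -0.01, 0, 0, 1],
    [0, 0, 0, 0, 0, 0, 1],
    [0, 0, 0, 0, 0, 0, 1]
  ]
}}

```text
clock: 8.65
position: [0.4616, -0.2328, 0.0202]
ee_rot: [1.785, -2.581, -0.002]
force: [-0.6, -0.8, -5.1]
width: 0.453
```

```bash
python3 - <<'E'
from h import *
plan((.4602,-.2331,.018),-1.929,g=1,v=.01)
for n,c in(("scene",(140,80,270,170)),):
  x0,y0,x1,y1=c
  cv2.imwrite(f"pics/{n}6.png",cv2.resize(get_image(n)[y0:y1,x0:x1],None,fx=6,fy=6,interpolation=cv2.INTER_CUBIC))
E
```

```text
t 8.65 pos [ 0.4616 -0.2328  0.0202] yaw -1.9312 tilt [-3.4e-03 -9.0e-04 -1.0e+00] w 0.453 F [-0.6 -0.8 -5.1] n 1 d [-0.0014 -0.0003 -0.0022] dr [ 0.0028 -0.0021 -0.0022]
[0.005, 0.008, 0.015, 0.006, -0.004, -0.004, 1],
```

View pics/scene6.png

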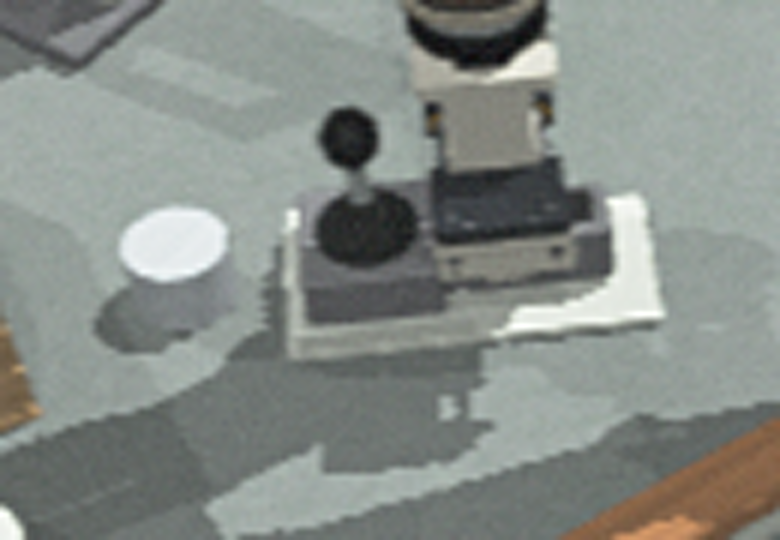

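Emit:
{"method": "play_rows", "body": {
  "rows": [
    [0, 0, 0.02, 0, 0, 0, 1],
    [0, 0, 0, 0, 0, 0, 1],
    [0, 0, 0, 0, 0, 0, 1]
  ]
}}

```text
clock: 9.0
position: [0.4628, -0.2333, 0.0194]
ee_rot: [1.786, -2.582, 0.003]
force: [0.7, 0.1, -6.1]
width: 0.452
```

Emit:
{"method": "play_rows", "body": {
  "rows": [
    [0, 0, 0.02, 0, 0, 0, 1],
    [0, 0, 0.01, 0, 0, 0, 1],
    [0, 0, 0, 0, 0, 0, 1]
  ]
}}

```text
clock: 9.3
position: [0.4636, -0.2337, 0.0181]
ee_rot: [1.787, -2.583, 0.007]
force: [0.3, 0.8, -6.0]
width: 0.457
```

Emit:
{"method": "play_rows", "body": {
  "rows": [
    [0, 0.02, 0.01, 0, 0, 0, 1],
    [0, 0, 0.02, 0, 0, 0, 1],
    [0, 0, 0, 0, 0, 0, 1]
  ]
}}

```text
clock: 9.6
position: [0.464, -0.2339, 0.0171]
ee_rot: [-1.785, 2.581, -0.017]
force: [1.7, -0.3, -5.0]
width: 0.457
```

```bash
python3 - <<'E'
from h import *
plan((.4602,-.2331,.018),-1.929,g=1,v=.01)
E
```

```text
t 9.6 pos [ 0.464  -0.2339  0.0171] yaw -1.9313 tilt [ 0.0092 -0.0071 -0.9999] w 0.457 F [ 1.7 -0.3 -5. ] n 1 d [-0.0038  0.0008  0.0009] dr [-0.0111 -0.0034 -0.0023]
[0.004, 0.026, -0.007, -0.022, -0.007, -0.005, 1],
```

Emit:
{"method": "play_rows", "body": {
  "rows": [
    [0, 0.03, 0, -0.02, -0.01, 0, 1],
    [0, 0, 0, 0, 0, 0, 1]
  ]
}}

```text
clock: 9.8
position: [0.4598, -0.2321, 0.0169]
ee_rot: [-1.786, 2.581, 0.0]
force: [-1.6, 1.1, -1.5]
width: 0.457
```

```bash
python3 - <<'E'
from h import *
plan((.4602,-.2331,.018),-1.929,g=1,v=.01)
shot("w7",(50,0,450,210),2)
for n,c in(("scene",(140,80,270,170)),):
  x0,y0,x1,y1=c
  cv2.imwrite(f"pics/{n}7.png",cv2.resize(get_image(n)[y0:y1,x0:x1],None,fx=6,fy=6,interpolation=cv2.INTER_CUBIC))
E
```

```text
t 9.8 pos [ 0.4598 -0.2321  0.0169] yaw -1.9309 tilt [ 0.0018  0.0015 -1.    ] w 0.457 F [-1.6  1.1 -1.5] n 1 d [ 0.0004 -0.001   0.0011] dr [-0.0011  0.0021 -0.0019]
[0.005, -0.005, -0.007, -0.002, 0.004, -0.004, 1],
```

View pics/scene7.png

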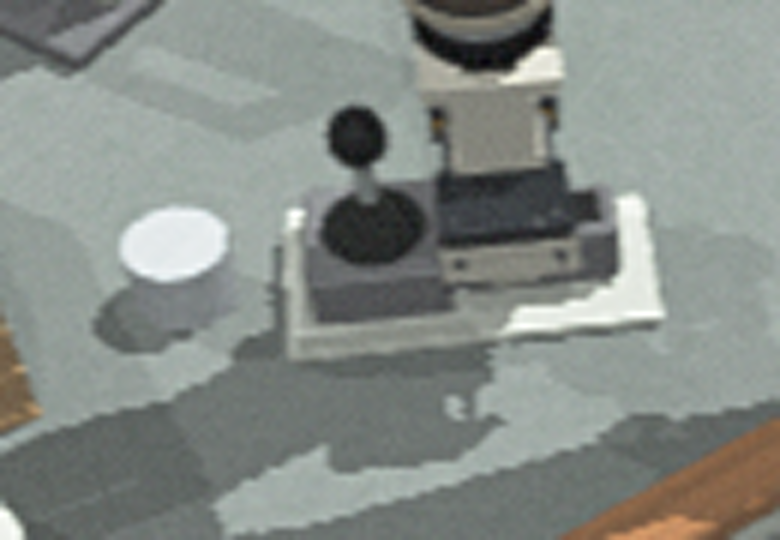

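View pics/w7.png

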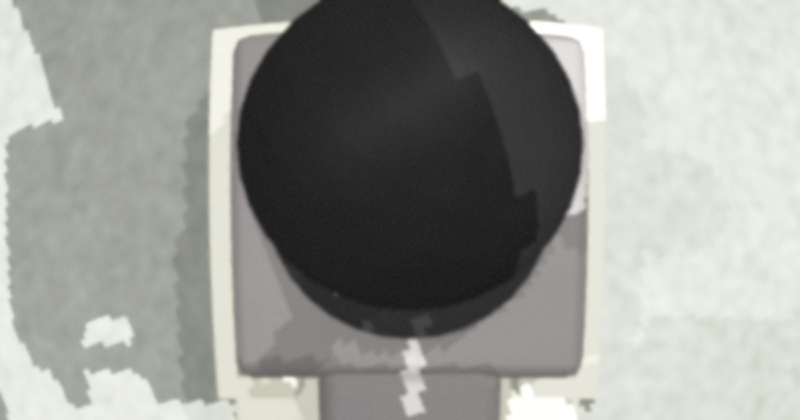

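Emit:
{"method": "play_rows", "body": {
  "rows": [
    [0, 0, 0, 0, 0, 0, 0.2],
    [0, 0, 0, 0, 0, 0, -0.2],
    [0, 0, 0, 0, 0, 0, -0.5],
    [0, 0, 0, 0, 0, 0, -0.5]
  ]
}}

```text
clock: 10.3
position: [0.4605, -0.2324, 0.0167]
ee_rot: [-1.786, 2.581, -0.001]
force: [-0.0, 0.0, -0.1]
width: 0.668
```

Emit:
{"method": "play_rows", "body": {
  "rows": [
    [0, 0, 0, 0, 0, 0, -0.5],
    [0, 0, 0, 0, 0, 0, -0.5],
    [0, 0, 0, 0, 0, 0, -0.5],
    [0, 0, 0, 0, 0, 0, -0.5]
  ]
}}

```text
clock: 10.7
position: [0.4609, -0.2326, 0.0169]
ee_rot: [-1.785, 2.581, -0.002]
force: [1.4, -0.0, -0.3]
width: 0.745
```

```bash
python3 - <<'E'
from h import *
plan((.44,-.222,.15),-1.929,g=-.5,v=.03)
E
```

```text
t 10.7 pos [ 0.4609 -0.2326  0.0169] yaw -1.9313 tilt [ 3.3e-03  8.0e-04 -1.0e+00] w 0.745 F [ 1.4 -0.  -0.3] n 5 d [-0.0209  0.0106  0.1331] dr [-0.0028  0.0019 -0.0023]
[-0.004, 0.031, -0.178, -0.001, 0.001, -0.001, -0.5],
[-0.004, 0.031, -0.178, -0.001, 0.001, -0.001, -0.5],
[-0.004, 0.031, -0.178, -0.001, 0.001, -0.001, -0.5],
[-0.004, 0.031, -0.178, -0.001, 0.001, -0.001, -0.5],
[-0.004, 0.031, -0.178, -0.001, 0.001, -0.001, -0.5],
```

Emit:
{"method": "play_rows", "body": {
  "rows": [
    [0, 0.02, -0.1, 0, 0, 0, -0.5],
    [0, 0.03, -0.2, 0, 0, 0, -0.5],
    [0, 0.05, -0.3, 0, 0, 0, -0.5],
    [0, 0.05, -0.3, 0, 0, 0, -0.5],
    [0, 0.05, -0.3, 0, 0, 0, -0.5]
  ]
}}

```text
clock: 11.2
position: [0.4275, -0.2199, 0.2008]
ee_rot: [1.787, -2.581, -0.013]
force: [1.4, -0.6, 0.7]
width: 0.749
```

Emit:
{"method": "play_rows", "body": {
  "rows": [
    [0, 0, -0.2, 0, 0, 0, -0.5],
    [0, 0, 0, 0, 0, 0, -0.5],
    [0, 0, 0, 0, 0, 0, -0.5]
  ]
}}

```text
clock: 11.5
position: [0.4285, -0.2202, 0.2416]
ee_rot: [-1.786, 2.579, -0.005]
force: [-0.3, 0.2, 0.2]
width: 0.756
```

```bash
python3 - <<'E'
from h import *
plan((.44,-.222,.21),-1.929,g=-.5,v=.03)
shot("w8",(150,0,380,210),3)
for n,c in(("scene",(140,80,270,170)),):
  x0,y0,x1,y1=c
  cv2.imwrite(f"pics/{n}8.png",cv2.resize(get_image(n)[y0:y1,x0:x1],None,fx=6,fy=6,interpolation=cv2.INTER_CUBIC))
E
```

```text
t 11.5 pos [ 0.4285 -0.2202  0.2416] yaw -1.9303 tilt [ 5.3e-03  1.0e-04 -1.0e+00] w 0.756 F [-0.3  0.2  0.2] n 2 d [ 0.0115 -0.0018 -0.0316] dr [-0.0049  0.0019 -0.0013]
[-0.008, -0.037, 0.106, -0.005, 0.002, -0.001, -0.5],
[-0.008, -0.038, 0.105, -0.005, 0.002, -0.001, -0.5],
```

View pics/w8.png

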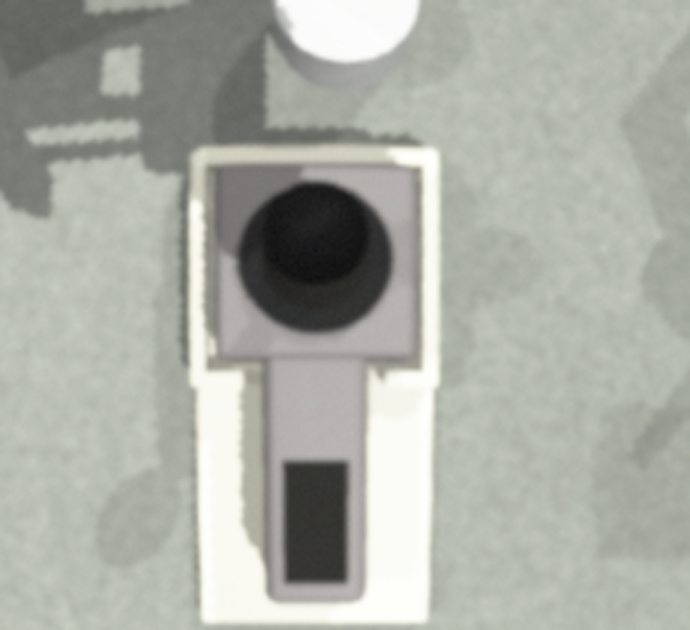

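View pics/scene8.png

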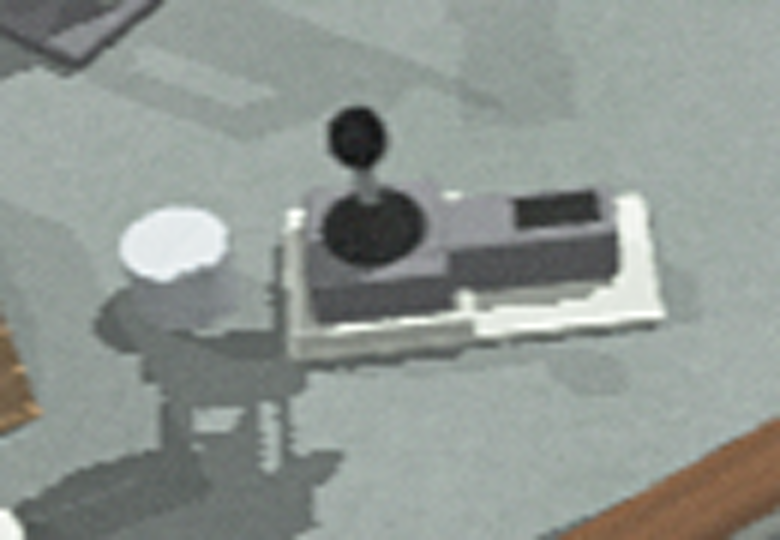

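```bash
python3 - <<'E'
from h import *
T=lambda x,y:un((x,y),3,(150,0))
zt=.048
L=dict(fl=(.125,.04,zt),fr=(.125,-.04,zt),rr=(.045,-.04,zt),rl=(.045,.04,zt),gl=(-.055,.021,zt),gr=(-.055,-.021,zt),k=(.085,0,.115))
o=[("w8",L[k],T(*v)) for k,v in dict(fl=(217,165),fr=(419,165),rr=(417,357),rl=(219,357),gr=(364,599),gl=(268,600),k=(315,232)).items()]
p,r=fit(o,[.45,-.23,-.36]);print(p.round(4),r.round(1).tolist())
L=dict(fl=(.137,.052,.022),fr=(.137,-.052,.022),gl=(-.079,.052,.008),gr=(-.079,-.052,.008))
o=[("w8",L[k],T(*v)) for k,v in dict(fl=(193,147),fr=(440,149),gl=(203,622),gr=(429,623)).items()]
q,r=fit(o,[.45,-.23,-.36]);print(q.round(4),r.round(1).tolist())
y=p[2];u=np.array([np.cos(y),np.sin(y)]);k=p[:2]+.085*u;d=p[:2]-q[:2]
print("knob",k,"u",u,"rel",d@u,d@[-u[1],u[0]],p[2]-q[2])
plan((*k,.18),y-np.pi/2,g=-.5,v=.035)
E
```

```text
[ 0.4509 -0.2301 -0.3608] [[-0.6, -1.7], [0.1, -1.6], [0.6, 0.4], [-1.4, 0.2], [1.2, 2.0], [-1.0, 1.6], [0.8, -0.7]]
[ 0.4531 -0.2308 -0.3607] [[0.3, -1.3], [-0.1, -1.8], [-0.0, 1.8], [-0.1, 1.6]]
knob [ 0.53039484 -0.26015438] u [ 0.93560953 -0.35303655] rel -0.0022879496047313688 -0.00019947589024623148 -6.622557371260829e-05
t 11.6 pos [ 0.4284 -0.2201  0.2405] yaw -1.9301 tilt [ 3.8e-03  8.0e-04 -1.0e+00] w 0.752 F [-0.7  0.4 -1.4] n 4 d [ 0.102  -0.04   -0.0605] dr [-0.0033  0.0021  0.0015]
[0.003, -0.182, 0.101, -0.002, 0.001, 0.001, -0.5],
[0.003, -0.182, 0.101, -0.002, 0.001, 0.001, -0.5],
[0.003, -0.182, 0.101, -0.002, 0.001, 0.001, -0.5],
[0.003, -0.182, 0.101, -0.002, 0.001, 0.001, -0.5],
```

Emit:
{"method": "play_rows", "body": {
  "rows": [
    [0, -0.18, 0.06, 0, 0, 0, -0.6],
    [0, -0.18, 0.06, 0, 0, 0, -0.6],
    [0, -0.18, 0.06, 0, 0, 0, -0.6],
    [0, -0.17, 0.06, 0, 0, 0, -0.6],
    [0, 0, 0, 0, 0, 0, -0.6]
  ]
}}

```text
clock: 12.1
position: [0.5274, -0.2572, 0.1961]
ee_rot: [1.787, -2.58, -0.014]
force: [-0.4, -1.4, -0.2]
width: 0.801
```

```bash
python3 - <<'E'
from h import *
plan((.5304,-.2602,.15),-1.9316,g=-.6,v=.03)
E
```

```text
t 12.1 pos [ 0.5274 -0.2572  0.1961] yaw -1.93 tilt [-0.0076  0.0052 -1.    ] w 0.801 F [-0.4 -1.4 -0.2] n 2 d [ 0.003  -0.003  -0.0461] dr [0.0089 0.0022 0.0017]
[0.006, -0.014, 0.154, 0.009, 0.002, 0.002, -0.6],
[0.006, -0.014, 0.154, 0.009, 0.002, 0.002, -0.6],
```

Emit:
{"method": "play_rows", "body": {
  "rows": [
    [0.01, -0.02, 0.14, 0.01, 0, 0, -0.6],
    [0, 0, 0.14, 0.01, 0, 0, -0.6],
    [0, 0, 0, 0, 0, 0, -0.6],
    [0, 0, 0, 0, 0, 0, -0.6]
  ]
}}

```text
clock: 12.5
position: [0.526, -0.2578, 0.1484]
ee_rot: [1.788, -2.58, -0.014]
force: [0.4, 0.2, 0.2]
width: 0.8
```

```bash
python3 - <<'E'
from h import *
plan((.5304,-.2602,.094),-1.9316,g=-.6,v=.02)
E
```

```text
t 12.5 pos [ 0.526  -0.2578  0.1484] yaw -1.9291 tilt [-0.0074  0.0059 -1.    ] w 0.8 F [0.4 0.2 0.2] n 3 d [ 0.0044 -0.0024 -0.0544] dr [0.009  0.003  0.0025]
[0.002, -0.012, 0.121, 0.006, 0.002, 0.002, -0.6],
[0.002, -0.012, 0.121, 0.006, 0.002, 0.002, -0.6],
[0.002, -0.011, 0.121, 0.006, 0.002, 0.002, -0.6],
```

Emit:
{"method": "play_rows", "body": {
  "rows": [
    [0, -0.02, 0.12, 0.02, 0, 0, -0.6],
    [0, -0.02, 0.12, 0.02, 0, 0, -0.6],
    [0, -0.01, 0.1, 0.01, 0, 0, -0.6],
    [0, 0, 0, 0, 0, 0, -0.6],
    [0, 0, 0, 0, 0, 0, -0.6]
  ]
}}

```text
clock: 13.0
position: [0.5341, -0.2606, 0.1008]
ee_rot: [-1.782, 2.57, -0.023]
force: [0.9, -0.2, -0.3]
width: 0.802
```

```bash
python3 - <<'E'
from h import *
plan((.5304,-.2602,.094),-1.9316,g=-.6,v=.02)
E
```

```text
t 13.0 pos [ 0.5341 -0.2606  0.1008] yaw -1.9292 tilt [ 0.0198 -0.0045 -0.9998] w 0.802 F [ 0.9 -0.2 -0.3] n 1 d [-0.0037  0.0004 -0.0068] dr [-0.0201  0.0028  0.0024]
[0.006, 0.025, 0.045, -0.04, 0.006, 0.005, -0.6],
```

Emit:
{"method": "play_rows", "body": {
  "rows": [
    [0, 0.02, 0.04, -0.03, 0, 0, -0.6],
    [0, 0, 0, 0, 0, 0, -0.6],
    [0, 0, 0, 0, 0, 0, -0.6]
  ]
}}

```text
clock: 13.3
position: [0.5322, -0.26, 0.0971]
ee_rot: [-1.786, 2.577, -0.007]
force: [0.2, 0.7, 1.1]
width: 0.801
```

```bash
python3 - <<'E'
from h import *
plan((.5304,-.2602,.094),-1.9316,g=-.6,v=.02)
shot("w9",(50,0,450,384),1.7)
for n,c in(("scene",(140,80,270,170)),):
  x0,y0,x1,y1=c
  cv2.imwrite(f"pics/{n}9.png",cv2.resize(get_image(n)[y0:y1,x0:x1],None,fx=6,fy=6,interpolation=cv2.INTER_CUBIC))
E
```

```text
t 13.3 pos [ 0.5322 -0.26    0.0971] yaw -1.9293 tilt [ 0.0074 -0.     -1.    ] w 0.801 F [0.2 0.7 1.1] n 1 d [-0.0018 -0.0002 -0.0031] dr [-0.0069  0.0026  0.0023]
[0.006, 0.011, 0.021, -0.014, 0.005, 0.005, -0.6],
```

View pics/w9.png

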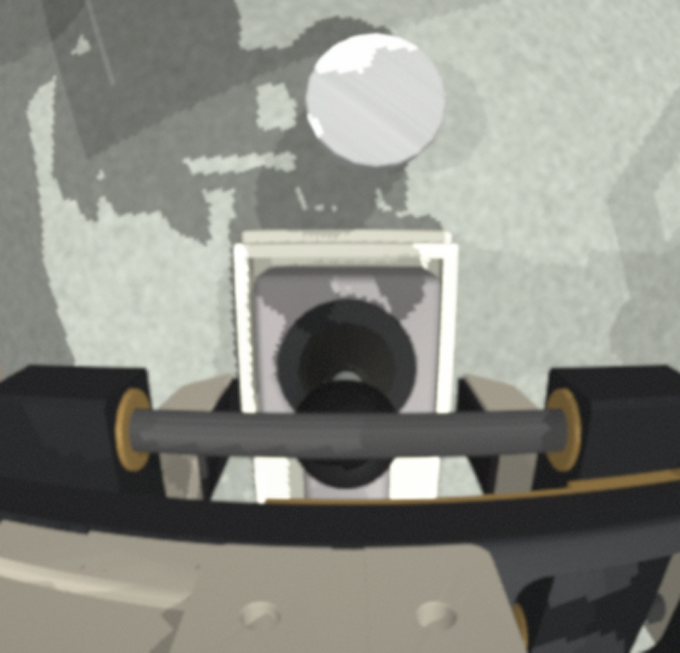

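View pics/scene9.png

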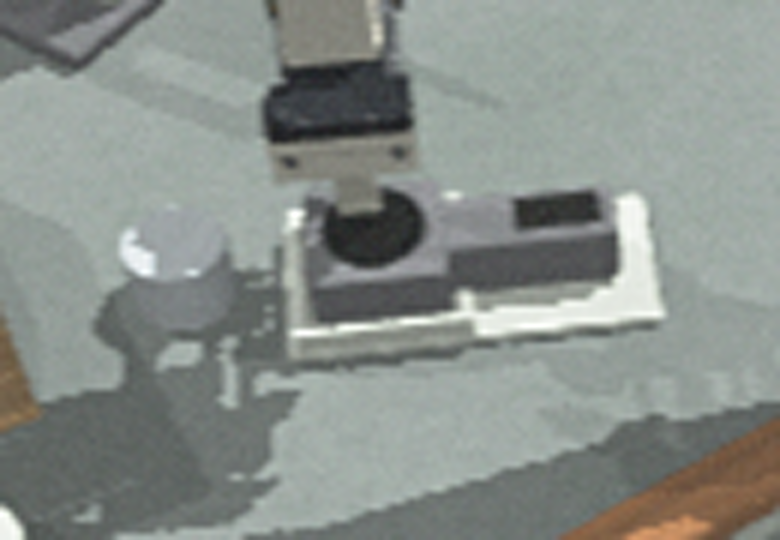

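Emit:
{"method": "play_rows", "body": {
  "rows": [
    [0, 0.01, 0.01, -0.01, 0, 0, 1],
    [0, 0, 0, 0, 0, 0, 1],
    [0, 0, 0, 0, 0, 0, 1],
    [0, 0, 0, 0, 0, 0, 1],
    [0, 0, 0, 0, 0, 0, 1]
  ],
  "force": 6
}}

```text
clock: 13.9
position: [0.5307, -0.2594, 0.0956]
ee_rot: [-1.788, 2.58, 0.0]
force: [1.0, 0.3, 0.5]
width: 0.416
```

Emit:
{"method": "play_rows", "body": {
  "rows": [
    [0, 0, 0, 0, 0, 0, 1],
    [0, 0, 0, 0, 0, 0, 1],
    [0, 0, 0, 0, 0, 0, 1]
  ]
}}

```text
clock: 14.2
position: [0.5307, -0.2594, 0.0956]
ee_rot: [-1.788, 2.579, 0.0]
force: [-0.3, 0.7, 0.8]
width: 0.363
```

```bash
python3 - <<'E'
from h import *
plan((.5304,-.2602,.094),-1.9316,g=1,v=.02)
E
```

```text
t 14.2 pos [ 0.5307 -0.2594  0.0956] yaw -1.9294 tilt [ 0.0024  0.0019 -1.    ] w 0.363 F [-0.3  0.7  0.8] n 1 d [-0.0003 -0.0008 -0.0016] dr [-0.0016  0.0026  0.0022]
[0.006, -0.0, 0.011, -0.003, 0.005, 0.004, 1],
```

Emit:
{"method": "play_rows", "body": {
  "rows": [
    [0, -0.05, 0.005, 0, 0, 0, 1],
    [0, -0.05, 0.01, 0, 0, 0, 1],
    [0, -0.04, 0.01, 0, 0, 0, 1],
    [0, 0, 0, 0, 0, 0, 1]
  ]
}}

```text
clock: 14.6
position: [0.5518, -0.2673, 0.0915]
ee_rot: [-1.788, 2.58, 0.001]
force: [-0.3, 0.3, 2.6]
width: 0.363
```

```bash
python3 - <<'E'
from h import *
plan((.5522,-.2675,.0916),-1.9316,g=1,v=.02)
E
```

```text
t 14.6 pos [ 0.5518 -0.2673  0.0915] yaw -1.9294 tilt [ 0.0016  0.0021 -1.    ] w 0.363 F [-0.3  0.3  2.6] n 1 d [ 0.0004 -0.0002  0.0001] dr [-0.0007  0.0025  0.0022]
[0.0, -0.003, -0.0, -0.001, 0.005, 0.004, 1],
```

On target; check the tilt with a picture while holding.

Emit:
{"method": "play_rows", "body": {
  "rows": [
    [0, 0, 0, 0, 0, 0, 1],
    [0, 0, 0, 0, 0, 0, 1],
    [0, 0, 0, 0, 0, 0, 1],
    [0, 0, 0, 0, 0, 0, 1],
    [0, 0, 0, 0, 0, 0, 1]
  ]
}}

```text
clock: 15.1
position: [0.5518, -0.2673, 0.0916]
ee_rot: [-1.788, 2.58, 0.001]
force: [-1.2, -0.1, 1.3]
width: 0.364
```

```bash
python3 - <<'E'
from h import *
plan((.5522,-.2675,.0916),-1.9316,g=1,v=.02)
shot("w10",(130,110,380,300),3)
for n,c in(("scene",(140,80,270,170)),):
  x0,y0,x1,y1=c
  cv2.imwrite(f"pics/{n}10.png",cv2.resize(get_image(n)[y0:y1,x0:x1],None,fx=6,fy=6,interpolation=cv2.INTER_CUBIC))
E
```

```text
t 15.1 pos [ 0.5518 -0.2673  0.0916] yaw -1.9294 tilt [ 0.0015  0.0021 -1.    ] w 0.364 F [-1.2 -0.1  1.3] n 1 d [ 0.0004 -0.0002  0.    ] dr [-0.0007  0.0025  0.0022]
[0.0, -0.003, -0.0, -0.001, 0.005, 0.004, 1],
```

View pics/w10.png

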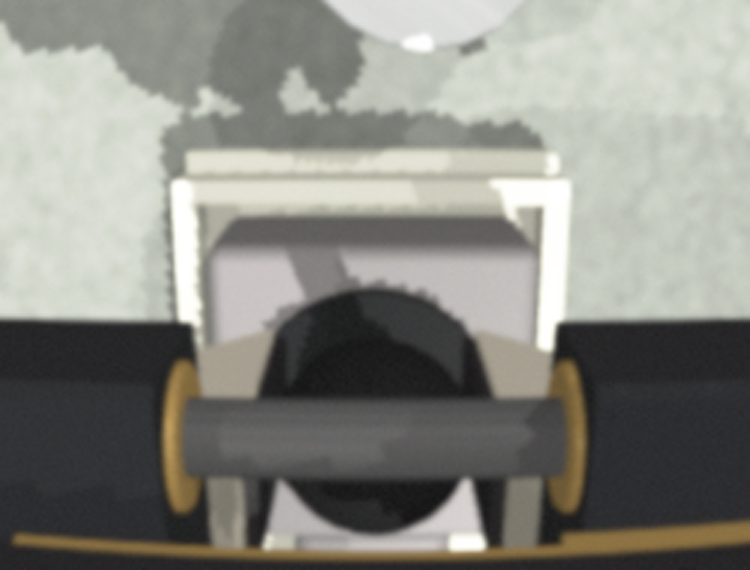

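View pics/scene10.png

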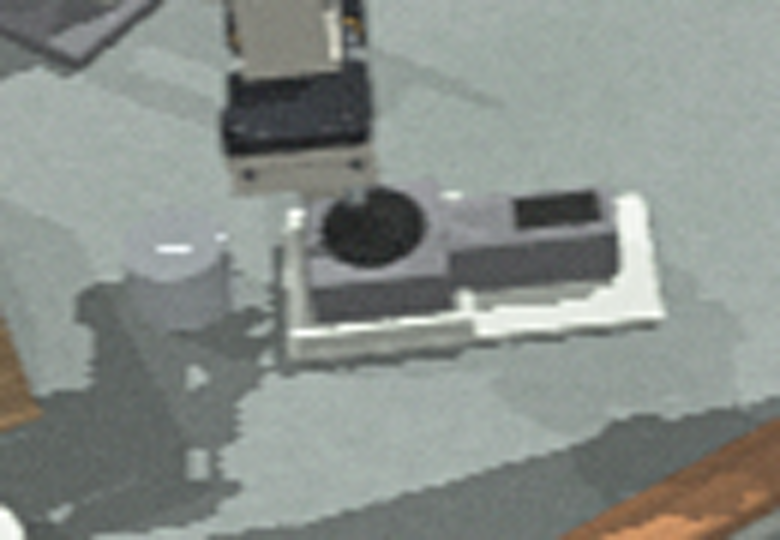

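Emit:
{"method": "play_rows", "body": {
  "rows": [
    [0, 0, 0, 0, 0, 0, 1],
    [0, 0, 0, 0, 0, 0, 1],
    [0, 0, 0, 0, 0, 0, 1],
    [0, 0, 0, 0, 0, 0, 1],
    [0, 0, 0, 0, 0, 0, 1]
  ]
}}

```text
clock: 15.7
position: [0.5517, -0.2673, 0.0916]
ee_rot: [-1.788, 2.58, 0.001]
force: [-2.0, -0.4, 0.9]
width: 0.359
```

Emit:
{"method": "play_rows", "body": {
  "rows": [
    [0, 0, 0, 0, 0, 0, 1],
    [0, 0, 0, 0, 0, 0, 1],
    [0, 0, 0, 0, 0, 0, 1],
    [0, 0, 0, 0, 0, 0, 1],
    [0, 0, 0, 0, 0, 0, 1]
  ]
}}

```text
clock: 16.2
position: [0.5517, -0.2673, 0.0917]
ee_rot: [-1.788, 2.58, 0.001]
force: [-1.6, 1.1, 0.9]
width: 0.367
```

Emit:
{"method": "play_rows", "body": {
  "rows": [
    [0, 0, 0, 0, 0, 0, 1],
    [0, 0, 0, 0, 0, 0, 1],
    [0, 0, 0, 0, 0, 0, 1]
  ]
}}

```text
clock: 16.5
position: [0.5517, -0.2673, 0.0916]
ee_rot: [-1.788, 2.58, 0.001]
force: [-1.8, 0.1, 1.5]
width: 0.364
```

Emit:
{"method": "play_rows", "body": {
  "rows": [
    [0, 0.05, -0.01, 0, 0, 0, 1],
    [0, 0.05, -0.01, 0, 0, 0, 1],
    [0, 0.04, -0.005, 0, 0, 0, 1],
    [0, 0, 0, 0, 0, 0, 1]
  ]
}}

```text
clock: 16.9
position: [0.5304, -0.2593, 0.0955]
ee_rot: [-1.788, 2.58, 0.001]
force: [0.6, -0.3, -1.0]
width: 0.365
```

Emit:
{"method": "play_rows", "body": {
  "rows": [
    [0, 0, 0, 0, 0, 0, 0],
    [0, 0, 0, 0, 0, 0, -0.3],
    [0, 0, 0, 0, 0, 0, -0.7],
    [0, 0, 0, 0, 0, 0, -0.7],
    [0, 0, 0, 0, 0, 0, -0.7]
  ]
}}

```text
clock: 17.4
position: [0.5308, -0.2595, 0.0957]
ee_rot: [-1.788, 2.579, -0.0]
force: [-0.4, -0.1, 0.3]
width: 0.748
```

Emit:
{"method": "play_rows", "body": {
  "rows": [
    [0, 0, 0, 0, 0, 0, -0.7],
    [0, 0, 0, 0, 0, 0, -0.7],
    [0, 0, 0, 0, 0, 0, -0.7],
    [0, 0, 0, 0, 0, 0, -0.7],
    [0, 0, 0, 0, 0, 0, -0.7]
  ]
}}

```text
clock: 17.9
position: [0.5309, -0.2596, 0.0956]
ee_rot: [-1.788, 2.579, -0.0]
force: [1.1, 0.2, 0.9]
width: 0.851
```

Forward force of about 1.7 N during the hold fits the spring. Now up and clear.

Emit:
{"method": "play_rows", "body": {
  "rows": [
    [0, 0, -0.1, 0, 0, 0, -0.7],
    [0, 0, -0.2, 0, 0, 0, -0.7],
    [0, 0, -0.25, 0, 0, 0, -0.7],
    [0, 0.1, -0.25, 0, 0, 0, -0.7],
    [0, 0.25, -0.1, 0, 0, 0, -0.7]
  ]
}}

```text
clock: 18.4
position: [0.4818, -0.241, 0.2319]
ee_rot: [-1.79, 2.58, 0.007]
force: [0.3, -0.4, 0.4]
width: 0.848
```

Emit:
{"method": "play_rows", "body": {
  "rows": [
    [0, 0.3, 0, 0, 0, 0, -0.7],
    [0, 0, 0, 0, 0, 0, -0.7],
    [0, 0, 0, 0, 0, 0, -0.7],
    [0, 0, 0, 0, 0, 0, -0.7]
  ]
}}

```text
clock: 18.8
position: [0.4357, -0.2241, 0.2352]
ee_rot: [-1.789, 2.58, 0.002]
force: [0.6, 0.4, -0.3]
width: 0.851
```

```bash
python3 - <<'E'
from h import *
plan((.44,-.222,.23),-1.9316,g=1,v=.1)
shot("w11",(150,0,380,210),3)
cv2.imwrite("pics/top11.png",get_image("top"))
for n,c in(("scene",(140,80,270,170)),):
  x0,y0,x1,y1=c
  cv2.imwrite(f"pics/{n}11.png",cv2.resize(get_image(n)[y0:y1,x0:x1],None,fx=6,fy=6,interpolation=cv2.INTER_CUBIC))
E
```

```text
t 18.8 pos [ 0.4357 -0.2241  0.2352] yaw -1.9291 tilt [ 0.0012  0.002  -1.    ] w 0.851 F [ 0.6  0.4 -0.3] n 1 d [ 0.0043  0.0021 -0.0052] dr [-0.0004  0.0023  0.0025]
[-0.023, -0.022, 0.035, -0.001, 0.005, 0.005, 1],
```

View pics/w11.png

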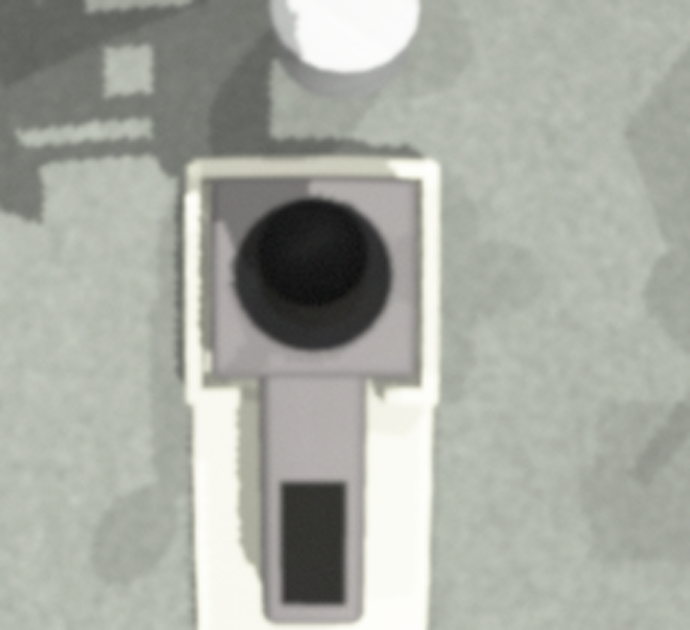

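View pics/scene11.png

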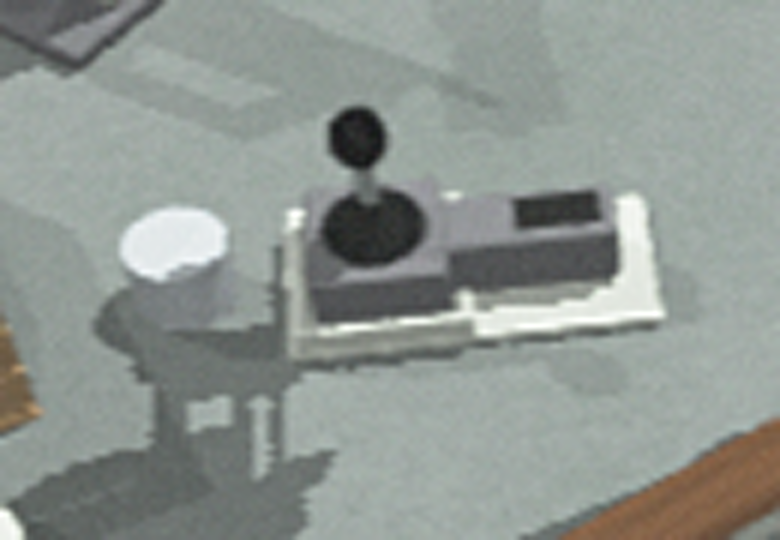

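The remote lies where it was set down, the ball is at the same pixel (357,137) as before the push, and the tin and brush have not moved. Handing in.

```bash
python3 - <<'E'
from cell import *
print(sign_off(), observe()["clock"])
E
```

```text
the job is handed in; nothing more can be done
the job is handed in; nothing more can be done
```

I put the remote in the dock, sent the rail home with the stick, and handed the job in at about 19 s. `sign_off` reports no verdict, so the results below are my own measurements.

- **Docking:** I lifted the remote by its grip at 30 N, set it down inside the fence and let go. The wrist picture put it about 2 mm behind the ideal position, under 1 mm off sideways and aligned in yaw to well under 0.01 rad.
- **Stick:** I took the ball at 6 N and moved it 22.5 mm forward, about 0.35 rad. I held it there for about 2 s with the measured push near 1.7 N, guided it back upright and opened the gripper.
- **Last pictures:** The remote had not shifted from where it was set down, and the ball was back at the same pixel as before the push. The tin and the visible part of the brush looked unmoved, and the gripper was clear of everything.

Some readings disagreed:

- **Cameras:** The first top and scene fits differed by about 6 mm in y. I used the wrist fits, which agreed better with the top camera.
- **Setting down:** The contact height came out about 2 mm lower than predicted. The tool crept about 4 mm forward there, and I corrected that before letting go.

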